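# Set the bench work support to its middle rung

### The arm

A 6-joint arm with a two-finger parallel gripper is mounted at the origin on a cart in front of the work surface, level with it; the furniture and walls round the work are solid. World frame = base frame: x ahead of the robot, y to its left, z up, the work surface at z = 0. Lengths are in mm, angles in rad, forces in N, time in s.
With the tool pointing down it reaches from about 275 to 1000 mm from the base axis. Payload 8.4 kg.
Tool frame: the origin (TCP) lies between the finger pads; the fingertips stand 8 mm ahead of it and the grasp point (between the pads) lies 11 mm behind it (tcp_to_tips is the distance from the TCP to the fingertips, in mm); z points along the fingers, y is the line along which they close (so a half turn about z gives the same grasp; the last joint's range is limited). The gripper opens to 85 mm and grips with 20 to 120 N. Pads are 22 mm wide; open, the fingers measure 114 mm over their backs; the gripper's body (76 mm by 85 mm) begins 54 mm behind the grasp point. The pads swing forward as they close: fully open they stand 13 mm farther back than shut.
Start: joints at [-0.002, 0.353, 1.633, -0, 1.155, -0.002], TCP at [625.002, -0, 239.281] pointing down, gripper open.
Joint ranges: [-2.63, 2.63], [-0.92, 2.1], [0.06, 2.66], [-1.3, 4.44], [0, 2.69], [-3.02, 3.02]. Speed limits (rad/s): [2.22, 2.22, 2.79, 3.14, 3.14, 3.14].

### API

Orientations are given as [roll, pitch, yaw] about the fixed x, y, z axes, in that order (R = Rz(yaw) Ry(pitch) Rx(roll)).
In Python, from rig import * gives the robot as it stands.
- The arm moves only by the tool step_arm, never from a script. Its argument "motion" is a list of rows, each an object with "claw": the finger opening in mm, from 0 to 85.4; "delta_pos": the shift along the tool's x, y, z in mm, a list of three; "turn": the turn about the tool's z in rad. In form: [{"claw": claw, "delta_pos": [dx, dy, dz], "turn": turn}, ...]. A call has 1 to 8 rows; each row shifts and turns the commanded pose from where the row before left it, along the tool's axes as they then stand; what a row does not reach is not made up. A row lasts 1/12 s, in which the tool goes at most 41.7 mm and 7.16 degrees, less where a joint would pass 70% of its speed; a pose out of reach is approached as far as the arm can. A call is refused whole if a number of a shift passes 41.7 or a number of a turn 0.125, either way. A call with a gripper value outside its range is refused whole. The fingers move at their own pace and stop on an object; "force" is the grip in N (left out, the last holds). Time passes only in rows, so rows that do not move let the fingers close. It gives the time, the measured TCP pose, the force, the opening and the grip force at its end, in the units of the state.
- sense(): the state, without advancing time (a new reading comes with each control period).
- grab_frame(name): name is "scene" or "side" or "wrist"; returns a dict with "img" (400x640x3 uint8, red, green, blue), "vertical_fov" (degrees; the focal length in pixels is half the picture's height over the tangent of half this angle, whatever the lens; pixels are square), "cx", "cy" (the principal point, pixels), "D" ([k1, k2, p1, p2, k3] as OpenCV has them; the pictures are not rectified), "R" (3x3) and "t" (3): a world point X has camera coordinates R X + t. Camera axes: x right, y down, z forward; pixel columns grow to the right and rows downward; lengths in mm; the calibration is good to about 2 mm. A picture is of the moment at which its call begins. There is no depth.
- sign_off(): hands the job in; it is judged then, once.
The state is a dict: "clock": time; "qpos": joint angles; "qvel": joint speeds; "joint_efforts": joint torques, N m; "eef_pos": TCP position; "tcp_rot": TCP orientation; "contact_force": force on the tool from outside, world axes, zero at the start; "wrist_torque": the same for the moment, N m; "opening": opening from 0.0 (shut) to 1.0 (fully open); "grasp_force": force on a finger pad.
Only numpy, scipy, OpenCV 4.12 (cv2) and the standard library are available. Lean on these libraries where they do the work, as an engineer would, in place of code of your own. Each camera call takes 0.05 s, during which the arm holds its last target. There are 200 camera calls.

### The job

Raise the V-notched work support until the gravity hook at its foot has passed and dropped over the middle one of its three rungs, then lower it gently until it hangs on that rung. Before you let go, lean on it with about 10 N (a kilo) for a moment to prove that it is locked, never with more than 15 N. Do not let it fall, and leave the things round the stand where they are.

Things in the scene. Friction and masses are not known exactly. Their poses are not given: they have to be found in the camera images.
- stand: Small grey work-support stand, fixed to the bench: foot plate 130 x 130 x 10 mm, two posts 70 mm apart and 172 mm high. Origin: on the bench, midway between the posts; z up, y along the line through the posts. The sliding section is on its -x side. The foot plate reaches from -75 to +55 mm in x and 65 mm either way in y
- section: Aluminium sliding section of the stand, moves only up and down on it. Same axes as the stand; its origin lies on the stand's origin when it is fully down and rises with it. Two rails 70 mm apart, on top a flat head 36 x 90 x 10 mm (x, y, z) whose upper face is at z = 187 mm, centred at x = -20 mm, and on that the upright fin. Weighs 0.4 to 0.65 kg with its hook; slides with under 1 N of friction
- rest_fin (a point): Point inside the upright fin of the sliding section, 20 mm above the head's upper face, on its middle. The fin is 12 mm thick in x, 70 mm long in y, rises 26 mm over the head at its middle and 36 mm at its ends (a V notch between), plain aluminium, free on both faces: the place to grip, across x. Axes as the stand's
- section_slide (a joint): Height of the sliding section over its lowest position in m (0 at the start, top end 0.150). The rungs (steel rods, 10 mm, 44 mm apart) are clamped at a height that is set anew each time and is not measured: the hook sits on the lowest, middle, top rung at about 0.036, 0.080, 0.124, all shifted together by up to 0.015 up or down. How the hook works: see hook_pin
- hook_pin (a point): Pin at the foot of the section, 30 mm above the section's origin and 20 mm to its -x side. The dark steel hook on it has a heavy tail to -x and its nose to +x; gravity holds the nose level. Going up, a rung tips the nose down (under 1 N more drag), and 21 mm above its seat on that rung the nose is free and snaps level. Going down it catches the rung; seated, it yields about 0.1 mm per N, and it cannot pass
- tape_measure: Bystander, loose: grey pocket tape measure 31 x 84 x 65 mm, beside the stand on its +y side. Origin under its centre
- flux_tin: Bystander, loose: round flat tin 53 mm across, 22 mm high, beside the stand on its -y side. Origin under its centre
- solder_spool: Bystander, loose: spool of solder wire 54 mm across, 36 mm high, behind the stand (+x). Origin under its centre
Not all that is in view belongs to the job. There is more than one size of the stand; the one meant has the size given above.

How it is judged:
By the outcome, as a careful person would: the job done as asked, in the order asked, and still so for the second after the job is handed in, with the robot touching nothing.
It also fails if it takes over 48 s, if anything falls off the work surface, if the arm or the gripper's body presses on something with over 40 N, if the wrist force passes 120 N, or if a joint passes its speed limit or range.

## Working session

There is one attempt and no reset: what is moved stays moved. The work goes in short steps, Python scripts to look and compute and a tool call to move; the robot and the scene stay as the last step left them, time stands still between calls to the robot, and variables do not carry over. Pictures are saved under pics/ and viewed, at most 10 in all, crops included, and the job is handed in when it is done.

Besides the shell and the picture viewer there is one more tool, called as name(argument=value, ...) on one line, values as JSON. step_arm: Moves the arm, as the interface text tells. Its arguments: {"type":"object","properties":{"motion":{"type":"array","items":{"type":"object","properties":{"claw":{"type":"number"},"delta_pos":{"type":"array","items":{"type":"number"}},"turn":{"type":"number"}}}},"force":{"type":"number"}},"required":["motion"]}

```bash
mkdir -p pics; ls
python3 - <<'E'
from rig import *
import cv2,numpy as np
for n in ["scene","side"]:
    f=grab_frame(n); cv2.imwrite(f"pics/{n}0.png",f["img"][:,:,::-1])
    print(n,f["vertical_fov"],f["cx"],f["cy"],f["D"],np.round(f["R"],3).tolist(),np.round(f["t"],1))
print(sense())
E
```

```text
pics
scene 47.688446358210385 314.52751123306786 193.97448695565208 [-0.03705738  0.          0.          0.          0.        ] [[-0.924, 0.382, 0.021], [0.166, 0.449, -0.878], [-0.345, -0.808, -0.479]] [ 452.2  -67.  1443.3]
side 46.74644401541607 315.69669283592293 202.00388558083506 [-0.06576453  0.          0.          0.          0.        ] [[0.986, 0.165, -0.002], [0.135, -0.815, -0.564], [-0.095, 0.556, -0.826]] [-578.3  177.8 1179.4]
{'clock': 0.1, 'qpos': array([-2.41271055e-03,  3.53593688e-01,  1.63405365e+00, -1.33484435e-05,
        1.15520061e+00, -2.39832794e-03]), 'qvel': array([-0.00181498, -0.00331856, -0.00169152,  0.00147167, -0.00121991,
        0.00085841]), 'joint_efforts': array([ 4.27485766e-04, -6.06356549e+01, -3.42817569e+01, -7.40920814e-05,
        3.91241178e-03, -4.99377973e-05]), 'eef_pos': array([ 6.24585086e+02, -1.10290078e-02,  2.38630122e+02]), 'tcp_rot': array([-3.14033734e+00,  9.19476505e-06,  1.57078735e+00]), 'contact_force': array([ 0.46807712,  0.48025853, -0.47771173]), 'wrist_torque': array([ 0.03882176,  0.00623747, -0.00291262]), 'grasp_force': 0.0, 'opening': 0.9977751900478774}
```

View pics/scene0.png

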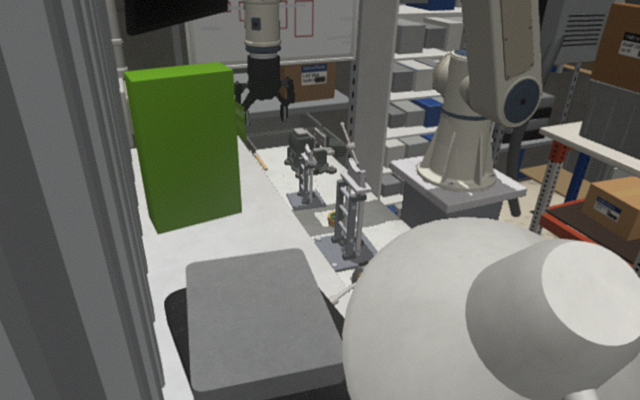

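View pics/side0.png

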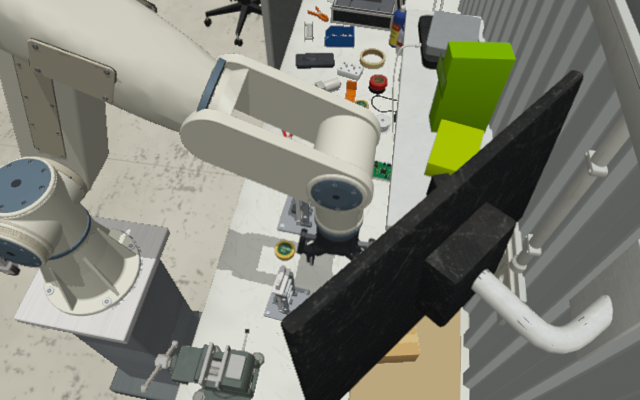

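The scene view shows two stands, at about (345,225) and (305,180). The side view shows them at about (297,215) and (283,292). I'll enlarge both.

```bash
cat > h.py <<'E'
from rig import *
import cv2,numpy as np
def K(f):
    F=200/np.tan(np.radians(f["vertical_fov"]/2)); return np.array([[F,0,f["cx"]],[0,F,f["cy"]],[0,0,1]])
def ray(f,uv):
    p=cv2.undistortPoints(np.array([[uv]],float),K(f),np.array(f["D"]))[0,0]
    R=np.array(f["R"]);return -R.T@np.array(f["t"]),R.T@np.array([*p,1])
def onz(f,uv,z):
    c,d=ray(f,uv); return c+d*(z-c[2])/d[2]
def proj(f,X):
    return cv2.projectPoints(np.array(X,float).reshape(-1,3),cv2.Rodrigues(np.array(f["R"]))[0],np.array(f["t"],float),K(f),np.array(f["D"]))[0][:,0]
def crop(f,x0,y0,w,h,s,name):
    cv2.imwrite(name,cv2.resize(f["img"][y0:y0+h,x0:x0+w,::-1],None,fx=s,fy=s,interpolation=cv2.INTER_CUBIC))
E
python3 - <<'E'
from h import *
a=grab_frame("scene");b=grab_frame("side")
A=cv2.resize(a["img"][120:280,270:400],None,fx=3,fy=3,interpolation=2)
B=cv2.resize(b["img"][180:340,230:360],None,fx=3,fy=3,interpolation=2)
cv2.imwrite("pics/c1.png",np.hstack([A,B])[:,:,::-1])
print(proj(a,[625,0,239]),proj(b,[625,0,239]))
for uv in [(345,250),(305,200)]: print(onz(a,uv,10))
for uv in [(297,225),(283,300)]: print(onz(b,uv,10))
E
```

```text
[[265.69148367 123.77678175]] [[334.5414446  265.91269312]]
[522.41945944 263.77698482  10.        ]
[523.13969849  12.24843875  10.        ]
[498.84163638 218.11987065  10.        ]
[505.21531025   1.97261446  10.        ]
```

View pics/c1.png

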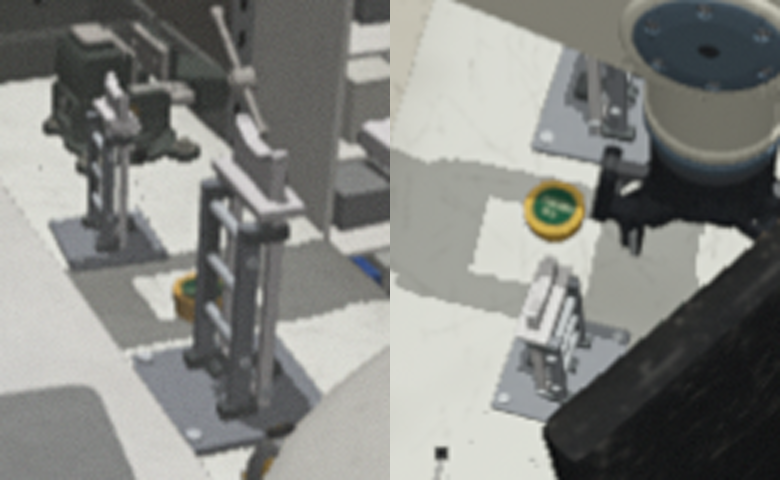

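Run:
```python
from h import *
a=grab_frame("scene")
s=lambda u,v:(270+u/3,120+v/3)
for n,c in dict(near=[(135,362),(200,450),(325,400),(257,340)],far=[(50,225),(72,268),(166,256),(130,215)]).items():
    P=np.array([onz(a,s(*p),10)[:2] for p in c]); print(n,P.round(),np.linalg.norm(P-np.roll(P,-1,0),axis=1).round())
def tri(f,uv,g,wv):
    c,d=ray(f,uv);e,k=ray(g,wv);st=np.linalg.lstsq(np.c_[d,-k],e-c,rcond=None)[0];p,q=c+d*st[0],e+k*st[1];return (p+q)/2,np.linalg.norm(p-q)
```

```text
near [[573. 204.]
 [572. 324.]
 [456. 303.]
 [468. 210.]] [120. 117.  93. 105.]
far [[561. -32.]
 [569.  49.]
 [482.  59.]
 [483. -25.]] [82. 87. 83. 78.]
```

The near stand (scene 345,225) has a foot plate of about 120 mm, partly hidden. The far one (305,180) measures about 83 mm. The near stand therefore fits the 130 mm size, and the yellow tin on its -y side agrees. Before going there I'll check what the white dome in the foreground is, and look through the wrist camera.

Run:
```python
from h import *
a=grab_frame("scene");b=grab_frame("side");w=grab_frame("wrist")
print(proj(a,[0,0,0]))
c,d=ray(a,(450,300));
for s in (150,300,450,600,750): X=c+d*s; print(X.round(),proj(b,X).round())
R=np.array(w["R"]);print("wrist",(-R.T@w["t"]).round(),R[2].round(2),w["vertical_fov"])
cv2.imwrite("pics/w0.png",w["img"][:,:,::-1])
```

```text
[[455.773599  173.0470825]]
[839. 935. 521.] [[467. -85.]]
[751. 847. 419.] [[426. -35.]]
[664. 759. 317.] [[388.  12.]]
[576. 671. 215.] [[351.  58.]]
[489. 583. 113.] [[316. 102.]]
wrist [625.  71. 374.] [ 0.   -0.28 -0.96] 66.23701261924981
```

View pics/w0.png

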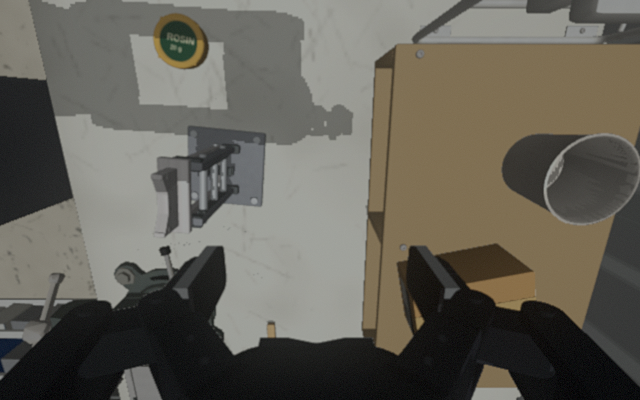

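The wrist view shows the smaller stand (215,180) and the rosin tin (180,40), with image up being +y. The dome is far off near the scene camera. I'm moving up and over towards the large stand.

step_arm(motion=[{"claw":85,"delta_pos":[0,0,-40],"turn":0},{"claw":85,"delta_pos":[10,0,-40],"turn":0},{"claw":85,"delta_pos":[30,-10,-20],"turn":0},{"claw":85,"delta_pos":[30,-10,0],"turn":0},{"claw":85,"delta_pos":[30,-10,0],"turn":0},{"claw":85,"delta_pos":[30,-10,0],"turn":0},{"claw":85,"delta_pos":[30,-10,0],"turn":0},{"claw":85,"delta_pos":[30,-10,0],"turn":0}])

```text
clock: 1.07
eef_pos: [564.3, 191.3, 339.5]
tcp_rot: [3.141, -0.0, 1.571]
contact_force: [0.4, 0.5, 0.6]
opening: 0.996
grasp_force: 0.0
```

step_arm(motion=[{"claw":85,"delta_pos":[20,0,0],"turn":0},{"claw":85,"delta_pos":[10,0,0],"turn":0},{"claw":85,"delta_pos":[0,0,0],"turn":0},{"claw":85,"delta_pos":[0,0,0],"turn":0}])

```text
clock: 1.4
eef_pos: [565.1, 219.6, 339.1]
tcp_rot: [-3.141, 0.001, 1.572]
contact_force: [1.1, -0.4, 0.6]
opening: 0.997
grasp_force: 0.0
```

Run:
```python
from h import *
w=grab_frame("wrist");cv2.imwrite("pics/w1.png",w["img"][:,:,::-1])
s=sense();print(s["clock"],s["eef_pos"],s["tcp_rot"],s["contact_force"])
```

```text
1.45 [565.21418379 219.06868767 339.09299857] [-3.14136282e+00  7.19124980e-04  1.57063585e+00] [-0.20584888 -0.71704397 -0.38502508]
```

View pics/w1.png

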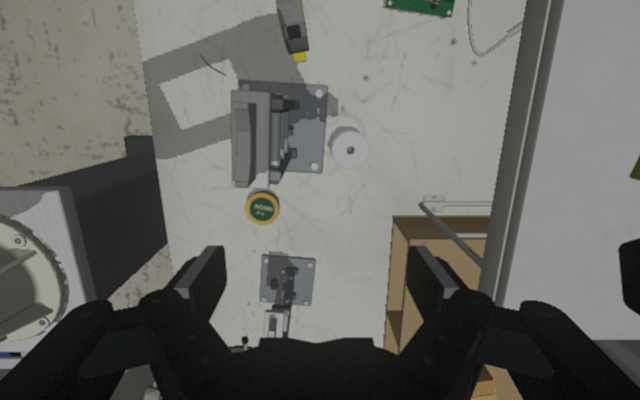

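The wrist view shows the large stand: head (250,138), plate right-hand corners (327,86) and (323,173), tape measure (292,30), spool (350,150), tin (262,208). This layout matches the description. One enlarged crop will confirm it and fix the fin.

Run:
```python
from h import *
w=grab_frame("wrist");crop(w,220,70,120,130,4.6,"pics/w1c.png")
P=[onz(w,p,10)[:2] for p in [(327,86),(323,173)]];print(np.round(P,1))
```

```text
[[581.8 316.1]
 [576.9 189.2]]
```

View pics/w1c.png

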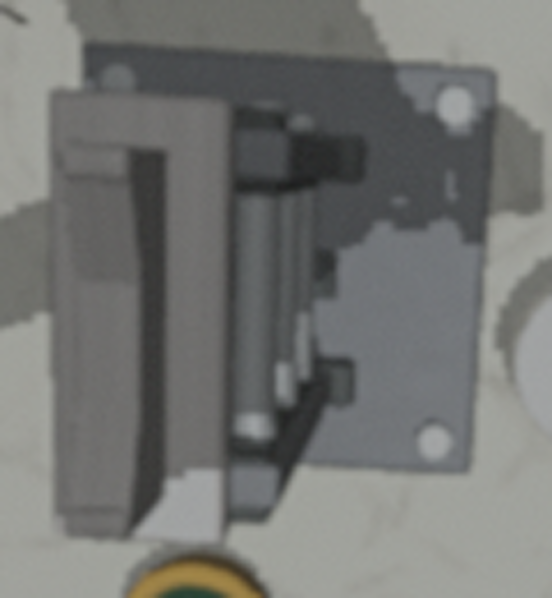

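Run:
```python
from h import *
w=grab_frame("wrist");g=lambda u,v,z:onz(w,(220+u/4.6-.4,70+v/4.6-.4),z)[:2]
TR,BR,TL=g(496,70,10),g(468,470,10),g(84,44,10)
print("plate",TR,BR,TL,np.linalg.norm(TR-BR),np.linalg.norm(TR-TL))
v=TR-BR;y1=np.arctan2(-v[0],v[1]);u=TR-TL;y2=np.arctan2(u[1],u[0])
H=g(230,100,187),g(222,543,187);hv=H[0]-H[1];print("head",H,np.linalg.norm(hv),"yaws",y1,y2,np.arctan2(-hv[0],hv[1]))
for yaw in (y1,y2,np.arctan2(-hv[0],hv[1])):
    e=np.array([np.cos(yaw),np.sin(yaw)]);n=np.array([-e[1],e[0]])
    o=(BR+TL)/2+10*e
    print(yaw,"fin from plate",o-20*e,"from head",(H[0]+H[1])/2-18*e)
# fin top faces: ends' +x top edge z=223, pts
for p in [(130,145),(128,180),(62,140)]: print(g(*p,223))
```

```text
plate [582.53935288 317.43494155] [574.32431931 190.81212467] [455.15486187 325.18619635] 126.8890244734236 127.62010226495751
head (array([524.79950908, 301.36708207]), array([519.27039092, 212.80971464])) 88.7298060120976 yaws -0.06478718985883519 -0.06077434737506822 -0.062354500472554315
-0.06478718985883519 fin from plate [504.76057015 258.64657928] from head [504.07271321 258.25375214]
-0.06077434737506822 fin from plate [504.75805251 258.60652993] from head [504.06818146 258.18166332]
-0.062354500472554315 fin from plate [504.75902471 258.62230153] from head [504.06993142 258.21005219]
[512.57385223 292.62423701]
[511.86820215 286.8796205 ]
[501.04534313 293.45657177]
```

Plate and head agree: fin centre at (504.4, 258.4), yaw -0.062, plate about 127 mm square and head 89 mm long, so it is the right stand. Going over it.

step_arm(motion=[{"claw":85,"delta_pos":[13,-20,0],"turn":0},{"claw":85,"delta_pos":[13,-20,0],"turn":0},{"claw":85,"delta_pos":[13.3,-20.8,0],"turn":0},{"claw":85,"delta_pos":[0,0,25],"turn":0.062},{"claw":85,"delta_pos":[0,0,30],"turn":0},{"claw":60,"delta_pos":[0,0,20],"turn":0},{"claw":60,"delta_pos":[0,0,0],"turn":0},{"claw":60,"delta_pos":[0,0,0],"turn":0}])

```text
clock: 2.22
eef_pos: [504.1, 258.2, 263.9]
tcp_rot: [-3.14, 0.001, 1.508]
contact_force: [-0.3, -0.2, 0.3]
opening: 0.7
grasp_force: 0.0
```

Run:
```python
from h import *
w=grab_frame("wrist");cv2.imwrite("pics/w2.png",w["img"][:,:,::-1])
s=sense();print(s["clock"],s["eef_pos"],s["tcp_rot"],s["contact_force"],s["opening"])
print(proj(w,[[504.4,258.4,213],[506.6,293.3,223],[502.2,223.5,223]]))
```

```text
2.2667 [504.89693121 258.7633009  265.18853876] [ 3.14108498e+00 -1.69004228e-04  1.50778014e+00] [ 0.27605863 -0.1133447   0.8398368 ] 0.7027927122158949
[[315.61717241 218.80357962]
 [315.54284073 168.70901258]
 [315.63052224 274.92728092]]
```

View pics/w2.png

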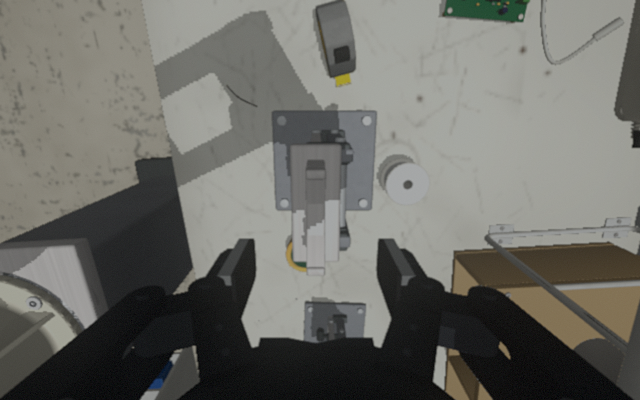

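The fin is centred between the fingers at column 315, rows 162–272, as predicted. Descending to TCP z of about 201 and closing gently.

step_arm(motion=[{"claw":60,"delta_pos":[0,0,20],"turn":0},{"claw":60,"delta_pos":[0,0,20],"turn":0},{"claw":50,"delta_pos":[0,0,15],"turn":0},{"claw":40,"delta_pos":[0,0,8],"turn":0},{"claw":30,"delta_pos":[0,0,0],"turn":0},{"claw":20,"delta_pos":[0,0,0],"turn":0},{"claw":20,"delta_pos":[0,0,0],"turn":0},{"claw":20,"delta_pos":[0,0,0],"turn":0}], force=50)

```text
clock: 2.93
eef_pos: [505.0, 259.7, 202.7]
tcp_rot: [3.14, -0.001, 1.509]
contact_force: [0.3, 0.1, 0.8]
opening: 0.232
grasp_force: 0.0
```

step_arm(motion=[{"claw":14,"delta_pos":[0,0,0],"turn":0},{"claw":8,"delta_pos":[0,0,0],"turn":0},{"claw":4,"delta_pos":[0,0,0],"turn":0},{"claw":4,"delta_pos":[0,0,0],"turn":0},{"claw":4,"delta_pos":[0,0,0],"turn":0},{"claw":4,"delta_pos":[0,0,0],"turn":0}])

```text
clock: 3.43
eef_pos: [503.8, 259.6, 202.4]
tcp_rot: [-3.141, -0.001, 1.509]
contact_force: [-5.3, -0.5, 7.9]
opening: 0.121
grasp_force: 50.1
```

Gripped: opening about 10–12 mm, 50 N. A lift of 121 mm clears the middle rung whatever the shift (at most 116 needed) and never passes the top one (at least 130).

step_arm(motion=[{"claw":4,"delta_pos":[0,-0.5,-3],"turn":0},{"claw":4,"delta_pos":[0,0,-6],"turn":0},{"claw":4,"delta_pos":[0,0,-8],"turn":0},{"claw":4,"delta_pos":[0,0,-8],"turn":0},{"claw":4,"delta_pos":[0,0,-8],"turn":0},{"claw":4,"delta_pos":[0,0,-6],"turn":0},{"claw":4,"delta_pos":[0,0,-1],"turn":0},{"claw":4,"delta_pos":[0,0,0],"turn":0}], force=60)

```text
clock: 4.1
eef_pos: [503.7, 259.6, 241.9]
tcp_rot: [3.141, -0.001, 1.509]
contact_force: [0.3, 4.3, -5.2]
opening: 0.124
grasp_force: 59.5
```

Run:
```python
from h import *
b=grab_frame("scene");crop(b,280,120,120,160,3.6,"pics/s3.png")
s=sense();print(s["clock"],s["eef_pos"],s["contact_force"],s["wrist_torque"],s["grasp_force"])
```

```text
4.15 [503.70189219 259.53966968 241.45993319] [ 0.55766658  4.09976874 -4.96585616] [ 0.79502537 -0.05732202  0.00590633] 59.51202803989872
```

View pics/s3.png

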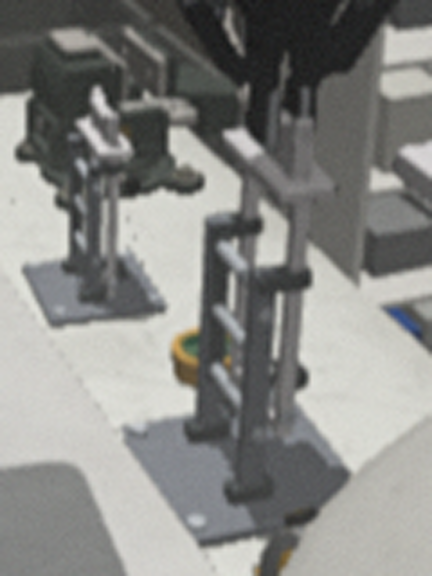

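The section is rising with the gripper (head at crop 275,160) and the wrist carries about 5 N, which matches its weight. Continuing to 121 mm.

step_arm(motion=[{"claw":4,"delta_pos":[0.6,0,-5],"turn":0},{"claw":4,"delta_pos":[0,0,-8],"turn":0},{"claw":4,"delta_pos":[0,0,-8],"turn":0},{"claw":4,"delta_pos":[0,0,-8],"turn":0},{"claw":4,"delta_pos":[0,0,-8],"turn":0},{"claw":4,"delta_pos":[0,0,-8],"turn":0},{"claw":4,"delta_pos":[0,0,-8],"turn":0},{"claw":4,"delta_pos":[0,0,-7],"turn":0}])

```text
clock: 4.82
eef_pos: [503.7, 259.6, 302.2]
tcp_rot: [3.141, 0.0, 1.509]
contact_force: [1.6, -0.2, -5.6]
opening: 0.126
grasp_force: 60.4
```

step_arm(motion=[{"claw":4,"delta_pos":[0,0,-8],"turn":0},{"claw":4,"delta_pos":[0,0,-7],"turn":0},{"claw":4,"delta_pos":[0,0,-5],"turn":0},{"claw":4,"delta_pos":[0,0,-2],"turn":0},{"claw":4,"delta_pos":[0,0,0],"turn":0},{"claw":4,"delta_pos":[0,0,0],"turn":0},{"claw":4,"delta_pos":[0,0,0],"turn":0}])

```text
clock: 5.4
eef_pos: [503.7, 259.6, 322.9]
tcp_rot: [-3.141, 0.001, 1.509]
contact_force: [1.5, -3.5, -5.0]
opening: 0.121
grasp_force: 60.9
```

Run:
```python
from h import *
a=grab_frame("scene");yaw=-.062;e=np.array([np.cos(yaw),np.sin(yaw),0]);n=np.array([-e[1],e[0],0])
o=np.array([504.4,258.4,0])+20*e
for nm,uv in dict(top=(232,256),mid=(229,321),low=(226,384),ptopL=(218,218),ptopR=(275,272)).items():
    c,d=ray(a,(280+uv[0]/3.6-.4,120+uv[1]/3.6-.4));s=((o-c)@e)/(d@e);X=c+s*d;print(nm,X.round(1),((X-o)@n).round(1))
s=sense();print(s["eef_pos"],s["contact_force"])
```

```text
top [523.5 243.5 155.5] -13.7
mid [523.6 244.8 110.3] -12.4
low [523.7 245.9  64.6] -11.3
ptopL [522.  218.7 169.4] -38.5
ptopR [527.4 305.4 177.1] 48.3
[503.68385046 259.62646335 322.90689434] [ 1.43389325 -3.51003379 -5.35841754]
```

The rungs are 45 mm apart (44 given), with the middle one at about z = 110. I expect the seat at TCP z of about 285–295. Lowering to about 301, then in small steps.

step_arm(motion=[{"claw":4,"delta_pos":[0,0,3],"turn":0},{"claw":4,"delta_pos":[0,0,5],"turn":0},{"claw":4,"delta_pos":[0,0,5],"turn":0},{"claw":4,"delta_pos":[0,0,4],"turn":0},{"claw":4,"delta_pos":[0,0,3],"turn":0},{"claw":4,"delta_pos":[0,0,2],"turn":0},{"claw":4,"delta_pos":[0,0,0],"turn":0},{"claw":4,"delta_pos":[0,0,0],"turn":0}])

```text
clock: 6.12
eef_pos: [503.7, 259.7, 300.5]
tcp_rot: [-3.141, 0.001, 1.509]
contact_force: [2.1, -4.3, -4.9]
opening: 0.122
grasp_force: 60.8
```

step_arm(motion=[{"claw":4,"delta_pos":[0,0,0.7],"turn":0},{"claw":4,"delta_pos":[0,0,0.7],"turn":0},{"claw":4,"delta_pos":[0,0,0],"turn":0}])

```text
clock: 6.37
eef_pos: [503.7, 259.6, 299.3]
tcp_rot: [-3.141, 0.001, 1.509]
contact_force: [2.2, -4.7, -6.4]
opening: 0.116
grasp_force: 60.9
```

step_arm(motion=[{"claw":4,"delta_pos":[0,0,0.7],"turn":0},{"claw":4,"delta_pos":[0,0,0.7],"turn":0},{"claw":4,"delta_pos":[0,0,0],"turn":0}])

```text
clock: 6.62
eef_pos: [503.7, 259.6, 297.9]
tcp_rot: [-3.141, 0.001, 1.509]
contact_force: [2.2, -4.7, -5.2]
opening: 0.124
grasp_force: 60.9
```

step_arm(motion=[{"claw":4,"delta_pos":[0,0,0.7],"turn":0},{"claw":4,"delta_pos":[0,0,0.7],"turn":0},{"claw":4,"delta_pos":[0,0,0],"turn":0}])

```text
clock: 6.87
eef_pos: [503.7, 259.6, 296.5]
tcp_rot: [-3.141, 0.001, 1.509]
contact_force: [1.9, -5.3, -5.6]
opening: 0.123
grasp_force: 60.9
```

step_arm(motion=[{"claw":4,"delta_pos":[0,0,0.7],"turn":0},{"claw":4,"delta_pos":[0,0,0.7],"turn":0},{"claw":4,"delta_pos":[0,0,0],"turn":0}])

```text
clock: 7.12
eef_pos: [503.7, 259.7, 295.1]
tcp_rot: [-3.141, 0.001, 1.509]
contact_force: [1.9, -5.5, -5.2]
opening: 0.124
grasp_force: 60.9
```

step_arm(motion=[{"claw":4,"delta_pos":[0,0,0.6],"turn":0},{"claw":4,"delta_pos":[0,0,0.6],"turn":0},{"claw":4,"delta_pos":[0,0,0],"turn":0}])

```text
clock: 7.37
eef_pos: [503.7, 259.7, 293.9]
tcp_rot: [-3.141, 0.001, 1.509]
contact_force: [1.7, -4.3, -6.3]
opening: 0.124
grasp_force: 60.9
```

step_arm(motion=[{"claw":4,"delta_pos":[0,0,0.6],"turn":0},{"claw":4,"delta_pos":[0,0,0.6],"turn":0},{"claw":4,"delta_pos":[0,0,0],"turn":0}])

```text
clock: 7.62
eef_pos: [503.7, 259.6, 292.8]
tcp_rot: [-3.141, 0.001, 1.509]
contact_force: [0.0, -4.7, -4.1]
opening: 0.12
grasp_force: 61.1
```

step_arm(motion=[{"claw":4,"delta_pos":[0,0,0.4],"turn":0},{"claw":4,"delta_pos":[0,0,0],"turn":0},{"claw":4,"delta_pos":[0,0,0],"turn":0}])

```text
clock: 7.87
eef_pos: [503.7, 259.6, 292.6]
tcp_rot: [-3.141, 0.001, 1.509]
contact_force: [0.4, -4.6, -3.7]
opening: 0.126
grasp_force: 61.2
```

The hook is taking load at a slide of about 90 mm, inside the middle rung's window of 65–95. Pressing on slowly.

step_arm(motion=[{"claw":4,"delta_pos":[0,0,0.4],"turn":0},{"claw":4,"delta_pos":[0,0,0],"turn":0},{"claw":4,"delta_pos":[0,0,0],"turn":0}])

```text
clock: 8.12
eef_pos: [503.7, 259.7, 292.3]
tcp_rot: [-3.141, 0.001, 1.509]
contact_force: [0.7, -4.8, -1.2]
opening: 0.122
grasp_force: 61.3
```

step_arm(motion=[{"claw":4,"delta_pos":[0,0,0.5],"turn":0},{"claw":4,"delta_pos":[0,0,0],"turn":0},{"claw":4,"delta_pos":[0,0,0],"turn":0}])

```text
clock: 8.37
eef_pos: [503.7, 259.7, 291.9]
tcp_rot: [-3.142, 0.001, 1.509]
contact_force: [1.0, -6.2, -1.5]
opening: 0.124
grasp_force: 61.4
```

step_arm(motion=[{"claw":4,"delta_pos":[0,0,0.5],"turn":0},{"claw":4,"delta_pos":[0,0,0],"turn":0},{"claw":4,"delta_pos":[0,0,0],"turn":0}])

```text
clock: 8.62
eef_pos: [503.7, 259.6, 291.6]
tcp_rot: [3.142, 0.0, 1.509]
contact_force: [0.3, -5.5, -0.3]
opening: 0.123
grasp_force: 61.6
```

step_arm(motion=[{"claw":4,"delta_pos":[0,0,0.5],"turn":0},{"claw":4,"delta_pos":[0,0,0.5],"turn":0},{"claw":4,"delta_pos":[0,0,0],"turn":0},{"claw":4,"delta_pos":[0,0,0],"turn":0}])

```text
clock: 8.95
eef_pos: [503.7, 259.7, 291.4]
tcp_rot: [3.141, 0.0, 1.509]
contact_force: [-2.0, -7.6, 5.2]
opening: 0.123
grasp_force: 62.4
```

step_arm(motion=[{"claw":4,"delta_pos":[0,0,0.5],"turn":0},{"claw":4,"delta_pos":[0,0,0],"turn":0},{"claw":4,"delta_pos":[0,0,0],"turn":0}])

```text
clock: 9.2
eef_pos: [503.7, 259.7, 291.3]
tcp_rot: [3.141, 0.0, 1.509]
contact_force: [-3.2, -6.7, 8.8]
opening: 0.122
grasp_force: 62.8
```

step_arm(motion=[{"claw":4,"delta_pos":[0,0,0.2],"turn":0},{"claw":4,"delta_pos":[0,0,0],"turn":0},{"claw":4,"delta_pos":[0,0,0],"turn":0},{"claw":4,"delta_pos":[0,0,0],"turn":0},{"claw":4,"delta_pos":[0,0,0],"turn":0},{"claw":4,"delta_pos":[0,0,0],"turn":0}])

```text
clock: 9.7
eef_pos: [503.8, 259.7, 291.3]
tcp_rot: [3.141, 0.0, 1.509]
contact_force: [-4.1, -8.4, 10.1]
opening: 0.124
grasp_force: 62.9
```

Run:
```python
from h import *
for i in range(4):
    a=grab_frame("scene"); s=sense();print(s["clock"],s["eef_pos"],s["contact_force"])
crop(a,280,100,120,180,3.2,"pics/s4.png")
```

```text
9.75 [503.73006602 259.67050189 291.25971712] [-3.74955455 -8.01417692  9.80512446]
9.8 [503.75258148 259.65442841 291.26102545] [-3.68572247 -8.66228217 10.05189331]
9.85 [503.74688882 259.65471733 291.25535272] [-3.69132596 -8.47172148 10.91583725]
9.9 [503.75269718 259.65792664 291.25439249] [-4.75924747 -7.54967268 10.69508854]
```

View pics/s4.png

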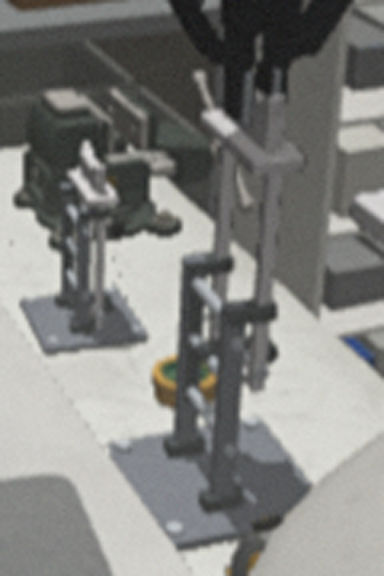

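Locked: about 10 N lean with no motion, slide about 89 mm, section end (260,385) at the middle rung. Now easing off the load, then opening.

step_arm(motion=[{"claw":4,"delta_pos":[-0.4,0,-0.5],"turn":0},{"claw":4,"delta_pos":[-0.4,0,-0.5],"turn":0},{"claw":4,"delta_pos":[0,0,-0.2],"turn":0},{"claw":4,"delta_pos":[0,0,0],"turn":0}])

```text
clock: 10.23
eef_pos: [503.7, 259.6, 291.4]
tcp_rot: [3.141, -0.001, 1.509]
contact_force: [-2.3, -0.9, 4.9]
opening: 0.117
grasp_force: 62.3
```

step_arm(motion=[{"claw":4,"delta_pos":[0,0,-0.5],"turn":0},{"claw":4,"delta_pos":[0,0,0],"turn":0},{"claw":4,"delta_pos":[0,0,0],"turn":0}], force=25)

```text
clock: 10.48
eef_pos: [503.8, 259.6, 291.5]
tcp_rot: [3.141, -0.001, 1.509]
contact_force: [-0.6, 0.2, 2.6]
opening: 0.12
grasp_force: 61.9
```

step_arm(motion=[{"claw":14,"delta_pos":[0,0,0],"turn":0},{"claw":18,"delta_pos":[0,0,0],"turn":0},{"claw":25,"delta_pos":[0,0,0],"turn":0},{"claw":35,"delta_pos":[0,0,0],"turn":0},{"claw":45,"delta_pos":[0,0,0],"turn":0},{"claw":45,"delta_pos":[0,0,0],"turn":0},{"claw":45,"delta_pos":[0,0,0],"turn":0}])

```text
clock: 11.07
eef_pos: [503.7, 259.1, 291.5]
tcp_rot: [3.142, 0.0, 1.509]
contact_force: [-0.8, -0.2, -0.1]
opening: 0.525
grasp_force: 0.0
```

Released with no force left on the tool. Retreating straight up.

step_arm(motion=[{"claw":50,"delta_pos":[0,0,-10],"turn":0},{"claw":50,"delta_pos":[0,0,-20],"turn":0},{"claw":50,"delta_pos":[0,0,-25],"turn":0},{"claw":50,"delta_pos":[0,0,-20],"turn":0},{"claw":50,"delta_pos":[0,0,-10],"turn":0},{"claw":50,"delta_pos":[0,0,0],"turn":0},{"claw":50,"delta_pos":[0,0,0],"turn":0}])

```text
clock: 11.65
eef_pos: [503.7, 259.1, 376.5]
tcp_rot: [3.141, -0.0, 1.509]
contact_force: [-0.4, -0.0, -0.7]
opening: 0.586
grasp_force: 0.0
```

Run:
```python
from h import *
w=grab_frame("scene");crop(w,260,60,140,220,2.7,"pics/w5.png");s=sense();print(s["clock"],s["eef_pos"],s["contact_force"])
```

```text
11.7 [503.30298481 258.92265962 375.58768048] [-1.10768699 -0.00593732 -0.51017225]
```

View pics/w5.png

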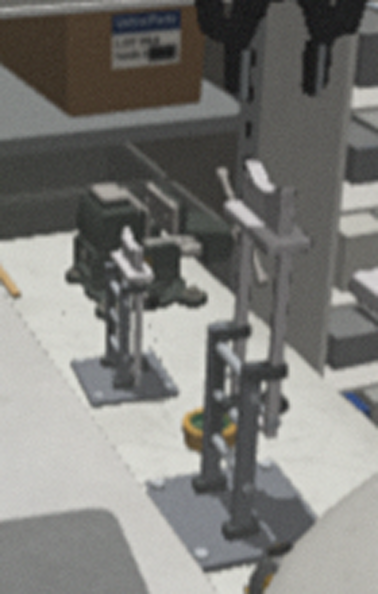

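The section hangs raised on the middle rung (head at crop 270,225), the gripper is clear above it and the tin has not moved. Handing in.

```bash
python3 -c "
from rig import *
print(sign_off())"
```

```text
the job is handed in; nothing more can be done
None
```

The section hangs on the middle rung at a slide height of about 89 mm. It held a lean of about 10 N without moving before I let go, the gripper is clear above it, nothing beside the stand was touched, and the job was handed in at about 12 s.

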